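# Clear the gluing jig and press its cover block onto the hidden dowel

### The arm

A 7-joint arm with a two-finger parallel gripper is mounted at the origin on a cart in front of the work surface, level with it; the furniture and walls round the work are solid. World frame = base frame: x ahead of the robot, y to its left, z up, the work surface at z = 0. Lengths are in mm, angles in rad, forces in N, time in s.
With the tool pointing down it reaches from about 400 to 875 mm from the base axis. Payload 4.4 kg.
Tool frame: the origin (TCP) lies midway between the tips of the shut fingers; the grasp point (between the pads) lies 19 mm behind it; z points along the fingers, y is the line along which they close (so a half turn about z gives the same grasp; the last joint's range is limited). The gripper opens to 85 mm and grips with 20 to 120 N. Pads are 22 mm wide; open, the fingers measure 114 mm over their backs; the gripper's body (76 mm by 85 mm) begins 54 mm behind the grasp point. The pads swing forward as they close: fully open they stand 13 mm farther back than shut.
Start: joints at [-1.248, 0.628, 0.038, 1.517, -0.027, 0.996, -0.02], TCP at [246.379, 601.511, 231.313] pointing down, gripper open.
Joint ranges: [-3.06, 3.06], [-0.37, 2.12], [-1.25, 1.32], [0.18, 2.47], [-1.1, 4.24], [0.23, 1.98], [-2.94, 2.94]. Speed limits (rad/s): [2.57, 2.57, 3.14, 3.14, 3.14, 3.14, 3.14].

### API

Orientations are given as [roll, pitch, yaw] about the fixed x, y, z axes, in that order (R = Rz(yaw) Ry(pitch) Rx(roll)).
In Python, from cell import readout, optics, order gives the robot as it stands.
- The arm moves only by the shell command python3 -m jog 'ROWS'. ROWS is a JSON object of lists of equal length, an entry for each row: "claw": the opening, from 0 (shut) to 1 (fully open); "xyz": the shift along the tool's x, y, z each as a share of 0.1 m, from -1 to 1, a list of three; "twist": the turn, a rotation vector about the tool's x, y, z each as a share of 180 degrees, from -1 to 1, a list of three. A call has 1 to 12 rows; each row shifts and turns the commanded pose from where the row before left it, along the tool's axes as they then stand; what a row does not reach is not made up. A row lasts 1/8 s, in which the tool goes at most 62.5 mm and 10.7 degrees, less where a joint would pass 70% of its speed; a pose out of reach is approached as far as the arm can. A call with a number of a shift or a turn outside -1 to 1 is refused whole. A call with a gripper value outside its range is refused whole. The fingers move at their own pace and stop on an object; the grip force is fixed at half the most. Time passes only in rows, so rows that do not move let the fingers close. It gives the time, the measured TCP pose, the force, the opening and the grip force at its end, in the units of the state.
- readout.read_state(): the state, without advancing time (a new reading comes with each control period).
- optics.get_image(name): name is "side" or "top"; returns a dict with "color" (420x560x3 uint8, red, green, blue), "fovy" (degrees; the focal length in pixels is half the picture's height over the tangent of half this angle, whatever the lens; pixels are square), "cx", "cy" (the principal point, pixels), "view" (4x4, takes a point from world to camera coordinates). Camera axes: x right, y up, looking along -z (the intrinsics and any distortion apply to the point x, -y, -z); pixel columns grow to the right and rows downward; lengths in mm; the calibration is good to about 2 mm. A picture is of the moment at which its call begins. There is no depth.
- order.finish_job(): hands the job in; it is judged then, once.
Trained networks look in the newest picture that a camera, given by its name, has taken for a name from the list of things; names that differ only in an ending like _2 or _b are one class to them, and where a whole thing is asked for, a point or a joint stands for the part that bears it (a point fixed in the world has none). Each returns a list of dicts, best first, with "score" (0 to 1); they miss things now and then, are a little off and sometimes report something else, mostly with a low value. They report only what shows in the picture. A call takes as long as a camera call.
- optics.boxes_of(camera, label): "rect" ([left, top, width, height] in pixels, round what is visible of it).
The state is a dict: "clock": time; "qpos": joint angles; "qd": joint speeds; "tau": joint torques, N m; "eef_pos": TCP position; "tool_rot": TCP orientation; "force": force on the tool from outside, world axes, zero at the start; "torque": the same for the moment, N m; "width": finger opening in mm; "gripper_force": force on a finger pad.
Only numpy, scipy, OpenCV 4.12 (cv2) and the standard library are available. Lean on these libraries where they do the work, as an engineer would, in place of code of your own. Each camera call takes 0.05 s, during which the arm holds its last target. There are 200 camera calls.

### The job

Clear the two plaster lumps off the plywood bed of the gluing jig into the grey scrap bin. Then take the wooden cover block by its handle and, with its long side along the jig's long side, slide it about over the jig's dowel until the bore underneath drops onto it, and press the block down until the sprung bed is at its stop. Finish while still holding the block pressed down; do not let go, and do not disturb the jar, the tape roll or the green bowl that stand nearest.

Things in the scene. Friction and masses are not known exactly. Their poses are not given: they have to be found in the camera images.
- jig: Gluing jig, fixed: aluminium base plate 160 x 130 mm, top 14 mm above the table; over it a plywood bed 124 x 104 x 8 mm on springs, its top 32 mm above the table when unpressed. Origin: jig's centre at table height; x along the 160 mm side, y along the 130 mm side, z up. A slot 50 x 16 mm along x goes through the middle of the bed.
- press_bed (a joint): How far the sprung bed is pressed down, m: 0 raised, 0.008 at its stop (bed top then 24 mm above the table). The springs push back with 6 N at the start and 12 N at the stop.
- cover: Wooden cover block, loose, 225 to 375 g, on the table beside the jig: 110 (x) x 80 (y) x 28 (z) mm, with a bar handle on top, 70 mm long (x), 22 mm wide (y), 28 to 63 mm above the underside. Origin: centre of the underside; z up. There a blind round bore opens downward, 15 mm in diameter (2 mm chamfer at the mouth), 22 mm deep.
- lump_a: Irregular plaster lump, loose, 30 g, about 30 x 28 x 24 mm. Origin: centre of its underside; x along its 28 mm side. It lies on the jig's bed on the +y side of the dowel (about 28 to 35 mm from the jig's centreline), turned up to 0.4 rad from the jig's axes.
- lump_b: The other plaster lump, of the same size, on the -y side of the dowel in the same way.
- scrap_bin: Grey open bin, fixed to the table: 160 (x) x 130 (y) x 45 mm high, walls and floor 4 mm. Origin: centre of the underside. On the other side of the jig from the cover block.
- resin_jar: Small jar with a pale lid, 48 mm across, 70 mm tall, bystander. Origin: centre of the underside.
- tape_roll: Roll of masking tape lying flat, 104 mm across, 25 mm high, bystander. Origin: centre of the underside.
- green_bowl: Small green glass bowl, 91 mm across, 40 mm high, bystander. Origin: centre of the underside.
- slot_mid (a point): Middle of the slot, at the raised bed's top (jig x = y = 0). A fixed upright steel dowel, 12 mm in diameter, tip chamfered to 7.6 mm over 2.5 mm, stands in the slot, its top 42 mm above the table: on the jig's x axis (y = 0), anywhere from x = -14 to +14 mm. Its place is not reported: find it by sight or feel. The cover block hides it.

How it is judged (in metres and radians):
On the way, in this order (a step that is already met when the one before it is completed fails the run):
1. both lumps lie in the scrap bin, let go (x of lump_a in the frame of scrap_bin between -0.076 and 0.076 m and y of lump_a in the frame of scrap_bin between -0.061 and 0.061 m and z of each of lump_a, lump_b in the frame of scrap_bin below 0.045 m and x of lump_b in the frame of scrap_bin between -0.076 and 0.076 m and y of lump_b in the frame of scrap_bin between -0.061 and 0.061 m and contact force between the fingers and lump_a below 0.1 N and contact force between the fingers and lump_b below 0.1 N), for 0.2 s.
2. the cover block has dropped onto the dowel (z of cover in the frame of jig below 0.037 m and horizontal distance between cover and jig below 0.02 m and angle between the x axis of cover and the x axis of jig, either way round below 0.2 rad and angle between cover's own z axis and vertical below 0.07 rad), for 0.1 s.
At the end, for the whole second after the job is handed in: Both lumps in the bin; cover block on the dowel: underside below 27.5 mm over the table, centre within 20 mm of the jig's, long sides within 0.2 rad, tilt under 0.07 rad; bed pressed down over 6 of its 8 mm; fingers still bearing on the block with over 5 N (x of lump_a in the frame of scrap_bin between -0.076 and 0.076 m and y of lump_a in the frame of scrap_bin between -0.061 and 0.061 m and z of each of lump_a, lump_b in the frame of scrap_bin below 0.045 m and x of lump_b in the frame of scrap_bin between -0.076 and 0.076 m and y of lump_b in the frame of scrap_bin between -0.061 and 0.061 m and z of cover in the frame of jig below 0.0275 m and horizontal distance between cover and jig below 0.02 m and angle between the x axis of cover and the x axis of jig, either way round below 0.2 rad and angle between cover's own z axis and vertical below 0.07 rad and value of joint press_bed above 0.006 m and contact force between the fingers and cover above 5 N); the arm keeps its last pose, push and grip.
It fails at once if the jar is disturbed (moved more than 20 mm or tipped) (distance of resin_jar from where it was at the start of the episode above 0.02 m or angle between resin_jar's own z axis and vertical above 0.4 rad).
It fails at once if the tape roll is disturbed (moved more than 20 mm or tipped) (distance of tape_roll from where it was at the start of the episode above 0.02 m or angle between tape_roll's own z axis and vertical above 0.4 rad).
It fails at once if the green bowl is disturbed (moved more than 20 mm or tipped) (distance of green_bowl from where it was at the start of the episode above 0.02 m or angle between green_bowl's own z axis and vertical above 0.4 rad).
It also fails if it takes over 72 s, if anything falls off the work surface, if the arm or the gripper's body presses on something with over 40 N, if the wrist force passes 120 N, or if a joint passes its speed limit or range.

## Working session

There is one attempt and no reset: what is moved stays moved. The work goes in short steps, Python scripts to look and compute and a shell command to move; the robot and the scene stay as the last step left them, time stands still between calls to the robot, and variables do not carry over. Pictures are saved under pics/ and viewed, at most 10 in all, crops included, and the job is handed in when it is done.

```bash
mkdir -p pics
cat > h.py <<'E'
import numpy as np, cv2
from cell import readout, optics, order
def img(n):
    d=optics.get_image(n); return d
def ray(d,u,v):
    V=np.array(d['view'],float); H=420
    f=H/2/np.tan(np.radians(d['fovy'])/2)
    c=np.array([(u-d['cx'])/f,-(v-d['cy'])/f,-1]); R=V[:3,:3]; o=-R.T@V[:3,3]
    return o,R.T@c
def at(d,u,v,z):
    o,r=ray(d,u,v); return (o+r*(z-o[2])/r[2]).round(1)
def px(d,p):
    V=np.array(d['view'],float); f=210/np.tan(np.radians(d['fovy'])/2)
    c=V[:3,:3]@np.array(p,float)+V[:3,3]; return np.array([d['cx']+f*c[0]/-c[2], d['cy']-f*c[1]/-c[2]]).round(1)
E
python3 - <<'E'
from h import *
for n in ('top','side'):
    d=img(n); cv2.imwrite(f'pics/{n}0.png',cv2.cvtColor(d['color'],cv2.COLOR_RGB2BGR))
    print(n,{k:v for k,v in d.items() if k!='color'})
    for l in ('jig','cover','lump_a','scrap_bin','resin_jar','tape_roll','green_bowl','press_bed'):
        r=optics.boxes_of(n,l); print(l,[(np.round(x['rect']).tolist(),round(x['score'],2)) for x in r[:3]])
print(readout.read_state())
E
```

```text
top {'fovy': 47.57030484266103, 'cx': 276.33266436068334, 'cy': 204.72503018658867, 'view': array([[ 2.37662046e-02, -9.99711641e-01, -3.43533685e-03,
        -1.41379919e+00],
       [ 9.80714851e-01,  2.26475072e-02,  1.94127461e-01,
        -5.73179421e+02],
       [-1.93993681e-01, -7.98275882e-03,  9.80970299e-01,
        -1.25074636e+03],
       [ 0.00000000e+00,  0.00000000e+00,  0.00000000e+00,
         1.00000000e+00]])}
jig [([248.0, 179.0, 53.0, 68.0], 0.63)]
cover [([364.0, 233.0, 44.0, 46.0], 0.86)]
lump_a [([286.0, 205.0, 9.0, 13.0], 0.66), ([256.0, 203.0, 13.0, 13.0], 0.39)]
scrap_bin [([138.0, 212.0, 56.0, 60.0], 0.97)]
resin_jar [([206.0, 142.0, 17.0, 22.0], 0.67), ([258.0, 207.0, 9.0, 11.0], 0.24)]
tape_roll [([157.0, 135.0, 37.0, 34.0], 0.64), ([250.0, 179.0, 56.0, 68.0], 0.23)]
green_bowl [([365.0, 154.0, 37.0, 32.0], 0.78)]
press_bed [([252.0, 186.0, 45.0, 51.0], 0.89)]
side {'fovy': 55.220920062748085, 'cx': 271.4013150046167, 'cy': 210.76861215312695, 'view': array([[ 8.45245639e-01, -5.34179538e-01,  1.45612697e-02,
        -4.93615741e+02],
       [ 2.2361552
[... 621 characters left out ...]
0, 28.0], 0.77)]
{'clock': 0.9, 'qpos': array([-1.24778657,  0.62836559,  0.03851938,  1.51742329, -0.02699747,
        0.99630975, -0.02000405]), 'qd': array([-0.00067237, -0.00072625, -0.00060953,  0.00016133, -0.00154792,
        0.00025642, -0.00048102]), 'tau': array([-6.81921301e-04, -5.63268042e+01,  1.22500442e+00, -1.93787348e+01,
        1.07719444e-02,  1.57075174e-03,  2.31312590e-06]), 'eef_pos': array([246.39368624, 601.49121008, 231.32862958]), 'tool_rot': array([ 3.14158035e+00, -2.43056512e-05,  2.75273902e+00]), 'force': array([ 0.33881903,  0.54865937, -0.42525506]), 'torque': array([ 0.04259406,  0.01727351, -0.00824672]), 'gripper_force': 0.0, 'width': 85.44435055026617}
```

View pics/top0.png

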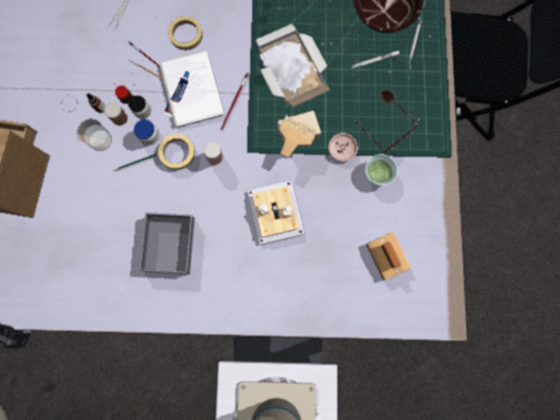

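View pics/side0.png

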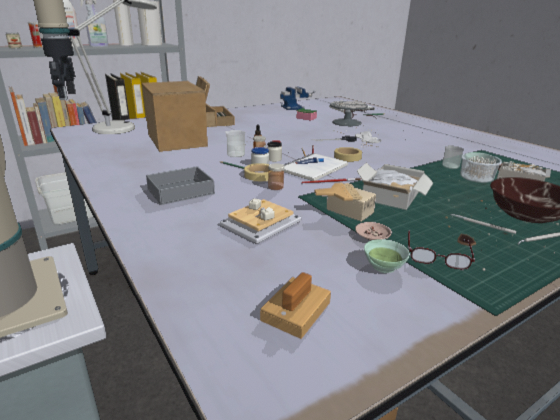

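```bash
cat > crop.py <<'E'
from h import *
import sys
def crops(name, specs, D):
    out=[]
    for n,(u,v,s) in specs:
        bgr=cv2.cvtColor(D[n]['color'],cv2.COLOR_RGB2BGR)
        c=bgr[v-s*3//4:v+s*3//4,u-s:u+s]; c=cv2.resize(c,(400,300),interpolation=cv2.INTER_CUBIC)
        out.append(c)
    while len(out)<4: out.append(out[-1]*0)
    cv2.imwrite(name,np.vstack([np.hstack(out[:2]),np.hstack(out[2:4])]))
E
cat > fit.py <<'E'
from h import *
from scipy.optimize import minimize
def hullmask(d,boxes,pose):
    x,y,t=pose; c,s=np.cos(t),np.sin(t); m=np.zeros((420*4,560*4),np.uint8)
    for (a,b,z0,z1) in boxes:
        P=[px(d,(x+c*i*a/2-s*j*b/2,y+s*i*a/2+c*j*b/2,z)) for i in(-1,1) for j in(-1,1) for z in(z0,z1)]
        h=cv2.convexHull(((np.array(P)+.5)*4).astype(np.int32)); cv2.fillPoly(m,[h],255)
    return cv2.resize(m,(560,420),interpolation=cv2.INTER_AREA)/255.
def fit(D,masks,boxes,p0):
    def cost(p):
        p=[p[0]*10,p[1]*10,p[2]/5]
        return sum(np.abs(hullmask(D[n],boxes,p)-masks[n]).sum() for n in masks)
    best=None
    for dt in (-.6,-.3,0,.3,.6):
        s=np.array([p0[0]/10,p0[1]/10,(p0[2]+dt)*5])
        r=minimize(cost,s,method='Nelder-Mead',options=dict(initial_simplex=np.vstack([s]+[s+e for e in np.eye(3)]),xatol=.005,fatol=.05))
        if best is None or r.fun<best.fun: best=r
    return [best.x[0]*10,best.x[1]*10,best.x[2]/5],best.fun,sum(m.sum() for m in masks.values())
def colmask(d,rect,lo,hi):
    hsv=cv2.cvtColor(d['color'],cv2.COLOR_RGB2HSV); m=cv2.inRange(hsv,lo,hi)
    l,t,w,h=rect; k=np.zeros_like(m); k[t-4:t+h+4,l-4:l+w+4]=1; m=m*k
    m=cv2.morphologyEx(m,cv2.MORPH_OPEN,np.ones((2,2)))
    n,lab,st,_=cv2.connectedComponentsWithStats(m); i=1+np.argmax(st[1:,4])
    return (lab==i).astype(np.uint8)
E
python3 - <<'E'
from fit import *; from crop import crops
D={n:img(n) for n in('top','side')}
R={'top':dict(c=(364,233,44,46),j=(248,179,53,68)),'side':dict(c=(258,274,71,64),j=(222,201,78,42))}
mc={n:colmask(D[n],R[n]['c'],(3,90,40),(25,255,255)) for n in D}
print('cover',fit(D,mc,[(110,80,0,28),(70,22,28,63)],[*at(D['top'],387,256,20)[:2],np.pi/2+.4]))
mj={}
for n in D:
    m=colmask(D[n],R[n]['j'],(10,50,60),(30,255,255)); h=cv2.convexHull(cv2.findNonZero(m)); mj[n]=cv2.fillPoly(m,[h],1)
print('jig',fit({'top':D['top']},{'top':mj['top']},[(124,104,28,32)],[*at(D['top'],275,212,32)[:2],np.pi/2+.2]))
print('jig',fit(D,mj,[(124,104,24,32)],[*at(D['top'],275,212,32)[:2],np.pi/2+.2]))
print('bin',at(D['top'],166,242,25), 'jar',at(D['top'],214,153,50),'bowl',at(D['top'],382,170,30),'tape',at(D['top'],176,152,12))
for n in D:
  for r in optics.boxes_of(n,'lump_a'): l,t,w,h=r['rect']; print(n,at(D[n],l+w/2,t+h/2,44),r['rect'])
crops('pics/c1.png',[('top',(275,212,40)),('side',(262,218,48)),('top',(388,256,40)),('side',(296,304,48))],D)
E
```

```text
cover ([np.float64(445.27484779529277), np.float64(-302.60107231338685), np.float64(0.47124759958085943)], np.float64(466.36470588235295), np.uint64(3730))
jig ([np.float64(557.4267052583962), np.float64(13.401827566383842), np.float64(2.0376281534852696)], np.float64(465.70588235294116), np.uint64(1689))
jig ([np.float64(559.7496907849863), np.float64(12.078874276499917), np.float64(2.037539988558447)], np.float64(749.278431372549), np.uint64(2854))
bin [467.  315.2  25. ] jar [718.8 191.2  50. ] bowl [ 685.6 -285.1   30. ] tape [731.1 307.3  12. ]
top [556.8  48.9  44. ] [255.8, 204.1, 14.1, 13.9]
top [559.7 -29.3  44. ] [283.8, 205.3, 14.8, 10.7]
side [572.5  47.6  44. ] [254.6, 197.4, 6.3, 9.8]
side [561.1 -18.9  44. ] [261.3, 204.5, 13.0, 17.8]
```

View pics/c1.png

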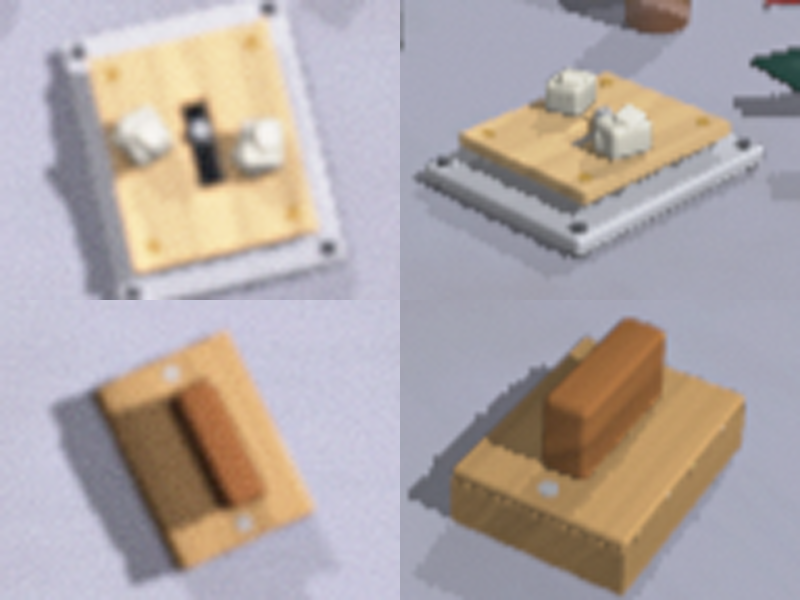

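Run:
```python
from h import *
d=img('top');s=img('side')
def T(o,c,z): return np.array([at(d,(a+.5)/5-.5+o[0],(b+.5)/5-.5+o[1],z) for a,b in c])
def S(o,c,z): return np.array([at(s,(a+.5)*.24-.5+o[0],(b+.5)*.24-.5+o[1],z) for a,b in c])
def rep(n,P,L):
    e=[P[(i+1)%4]-P[i] for i in range(4)]
    print(n,P.mean(0).round(1),'len',[round(np.linalg.norm(x)) for x in e],'ang',[round(np.arctan2(x[1],x[0]),3) for x in e])
oj=(235,182);oc=(348,226)
rep('bed',T(oj,[(88,62),(268,22),(318,232),(140,273)],32),0)
rep('screws',T(oj,[(77,50),(268,8),(328,247),(133,292)],14),0)
rep('slot',T(oj,[(183,105),(205,101),(223,182),(203,186)],32),0)
print('dowel',T(oj,[(202,129)],42),'lumps',T(oj,[(144,132),(262,143)],46),T(oj,[(144,145),(262,150)],34))
rep('cover',T(oc,[(97,87),(225,30),(313,210),(185,268)],28),0)
rep('handle',T(oc,[(172,93),(205,78),(265,193),(232,207)],63),0)
os_=(262-48,218-36);osc=(296-48,304-36)
rep('bedS',S(os_,[(459,137),(605,72),(735,125),(585,192)] and [(a-400,b) for a,b in [(459,137),(605,72),(735,125),(585,192)]],32),0)
print('lumpsS',S(os_,[(170,92),(222,128)],44))
rep('coverS',S(osc,[(55,178),(185,42),(343,97),(225,242)],28),0)
rep('handleS',S(osc,[(145,98),(230,18),(263,32),(182,110)],63),0)
b=optics.boxes_of
l=[r['rect'] for n in('scrap_bin',) for r in b('top',n)[:1]][0]; print('bin',[at(d,l[0]+l[2]*i,l[1]+l[3]*j,45) for i in(0,1) for j in (0,1)])
# hand lookup: TCP start check
print(px(d,(246.4,601.5,231)))
```

```text
bed [560.4  14.8  32. ] len [104, 122, 101, 123] ang [np.float64(-1.324), np.float64(-2.895), np.float64(1.822), np.float64(0.269)]
screws [562.6  16.   14. ] len [112, 142, 112, 142] ang [np.float64(-1.326), np.float64(-2.883), np.float64(1.822), np.float64(0.256)]
slot [562.   14.8  32. ] len [12, 47, 11, 47] ang [np.float64(-1.369), np.float64(-2.903), np.float64(1.794), np.float64(0.263)]
dowel [[568.2  15.6  42. ]] lumps [[565.   47.6  46. ]
 [560.4 -17.7  46. ]] [[559.9  47.8  34. ]
 [558.6 -17.9  34. ]]
cover [ 444.6 -298.9   28. ] len [79, 108, 78, 108] ang [np.float64(-1.132), np.float64(-2.705), np.float64(2.009), np.float64(0.444)]
handle [ 444.4 -298.2   63. ] len [20, 68, 19, 67] ang [np.float64(-1.125), np.float64(-2.675), np.float64(1.984), np.float64(0.472)]
bedS [561.5  13.7  32. ] len [126, 108, 122, 100] ang [np.float64(0.285), np.float64(-1.318), np.float64(-2.925), np.float64(1.866)]
lumpsS [[561.   44.6  44. ]
 [562.3 -13.   44. ]]
coverS [ 443.6 -302.8   28. ] len [109, 77, 107, 75] ang [np.float64(0.464), np.float64(-1.095), np.float64(-2.696), np.float64(2.08)]
handleS [ 444.4 -301.    63. ] len [67, 16, 64, 16] ang [np.float64(0.415), np.float64(-1.211), np.float64(-2.734), np.float64(2.107)]
bin [array([533.7, 391.7,  45. ]), array([382.2, 379.5,  45. ]), array([537.3, 235.1,  45. ]), array([385.8, 226.4,  45. ])]
[ 11.9 325.6]
```

```bash
cat > go.py <<'E'
# usage: go.py x y z [yaw]: total shares needed (turn about tool z, then tool-frame shift after the turn)
import sys,numpy as np
from cell import readout
from scipy.spatial.transform import Rotation as R
s=readout.read_state(); a=[float(v) for v in sys.argv[1:]]
r=R.from_euler('xyz',s['tool_rot']); yaw=s['tool_rot'][2]
w=(a[3]-yaw+np.pi)%(2*np.pi)-np.pi if len(a)>3 else 0
g=R.from_euler('xyz',[np.pi,0,yaw+w])
print('twist',((r.inv()*g).as_rotvec()/np.pi).round(4),'shift',((g.inv().apply(np.array(a[:3])-s['eef_pos']))/100).round(3))
print(s['clock'],s['eef_pos'].round(1),s['tool_rot'].round(3),s['force'].round(1),'w',round(s['width'],1),round(s['gripper_force'],1),s['qpos'].round(2))
E
python3 go.py 561 47 100 1.83
```

```text
twist [ 0.     -0.      0.2937] shift [-6.166  1.62   1.313]
1.25 [246.4 601.5 231.3] [ 3.142 -0.     2.753] [ 0.  -0.7  0.3] w 85.5 0.0 [-1.25  0.63  0.04  1.52 -0.03  1.   -0.02]
```

```bash
python3 -m jog '{"claw":[1,1,1,1,1,1,1,1,1,1,1,1],"xyz":[[0,0,0],[0,0,0],[0,0,0],[0,0,0],[0,0,0],[-0.4,0.1,0],[-0.4,0.1,0],[-0.4,0.1,0],[-0.4,0.1,0],[-0.4,0.1,0],[-0.4,0.1,0],[-0.4,0.1,0]],"twist":[[0,0,0.0587],[0,0,0.0587],[0,0,0.0587],[0,0,0.0587],[0,0,0.0587],[0,0,0],[0,0,0],[0,0,0],[0,0,0],[0,0,0],[0,0,0],[0,0,0]]}'; python3 go.py 562 47 100 1.83
```

```text
clock: 2.75
eef_pos: [386.7, 347.9, 231.5]
tool_rot: [3.141, -0.0, 1.831]
force: [0.0, -0.5, 0.5]
width: 85.5
gripper_force: 0.0
twist [ 0.0002 -0.0001  0.0003] shift [-3.358  0.924  1.315]
2.75 [386.7 347.9 231.5] [ 3.141 -0.     1.831] [ 0.  -0.5  0.5] w 85.5 0.0 [-1.    0.46  0.3   1.88 -0.18  0.83 -0.34]
```

```bash
python3 -m jog '{"claw":[1,1,1,1,1,1,1,1,1,1,1,1],"xyz":[[-0.42,0.115,0],[-0.42,0.115,0],[-0.42,0.115,0.1],[-0.42,0.115,0.1],[-0.42,0.115,0.2],[-0.42,0.115,0.2],[-0.42,0.115,0.3],[-0.4,0.115,0.3],[0,0,0.1],[0,0,0],[0,0,0],[0,0,0]],"twist":[[0,0,0],[0,0,0],[0,0,0],[0,0,0],[0,0,0],[0,0,0],[0,0,0],[0,0,0],[0,0,0],[0,0,0],[0,0,0],[0,0,0]]}'; python3 go.py 562 47 36 1.83
```

```text
clock: 4.25
eef_pos: [561.0, 51.2, 102.2]
tool_rot: [3.14, -0.0, 1.833]
force: [0.1, 0.3, 0.0]
width: 85.3
gripper_force: 0.0
twist [ 0.0005 -0.0001  0.0009] shift [-0.043 -0.001  0.662]
4.25 [561.   51.2 102.2] [ 3.14  -0.     1.833] [0.1 0.3 0. ] w 85.3 0.0 [-0.28  0.69  0.22  1.88 -0.25  0.59  0.36]
```

```bash
python3 -m jog '{"claw":[1,1,1,1,1,0,0,0,0,0,0,0],"xyz":[[-0.04,0,0.2],[0,0,0.2],[0,0,0.15],[0,0,0.12],[0,0,0],[0,0,0],[0,0,0],[0,0,0],[0,0,0],[0,0,0],[0,0,0],[0,0,0]],"twist":[[0,0,0],[0,0,0],[0,0,0],[0,0,0],[0,0,0],[0,0,0],[0,0,0],[0,0,0],[0,0,0],[0,0,0],[0,0,0],[0,0,0]]}'; python3 go.py 465 330 110 1.83
```

```text
clock: 5.75
eef_pos: [562.2, 46.0, 34.6]
tool_rot: [3.141, 0.0, 1.831]
force: [-0.0, 0.0, 5.1]
width: 30.5
gripper_force: 58.9
twist [0.0003 0.     0.0003] shift [ 2.994 -0.212 -0.754]
5.75 [562.2  46.   34.6] [3.141 0.    1.831] [-0.   0.   5.1] w 30.5 58.9 [-0.24  0.8   0.17  1.91 -0.29  0.46  0.4 ]
```

```bash
python3 -m jog '{"claw":[0,0,0,0,0,0,0,0,0,0,0,0],"xyz":[[0,0,-0.2],[0,0,-0.3],[0,0,-0.25],[0.4,-0.03,0],[0.4,-0.03,0],[0.4,-0.03,0],[0.4,-0.03,0],[0.4,-0.03,0],[0.4,-0.03,0],[0.4,-0.03,0],[0.2,0,0],[0,0,0]],"twist":[[0,0,0],[0,0,0],[0,0,0],[0,0,0],[0,0,0],[0,0,0],[0,0,0],[0,0,0],[0,0,0],[0,0,0],[0,0,0],[0,0,0]]}'; python3 go.py 465 332 35 1.83
```

```text
clock: 7.25
eef_pos: [463.8, 331.3, 108.8]
tool_rot: [-3.141, 0.0, 1.833]
force: [-0.1, -0.4, 0.8]
width: 30.4
gripper_force: 59.3
twist [-0.0002  0.0001  0.001 ] shift [0.004 0.013 0.738]
7.25 [463.8 331.3 108.8] [-3.141  0.     1.833] [-0.1 -0.4  0.8] w 30.4 59.3 [-0.85  0.7   0.29  1.86 -0.32  0.63 -0.11]
```

```bash
python3 -m jog '{"claw":[0,0,0,0,0.7,0.7,0.7,0.7,0.7,0.7,0.7,0.7],"xyz":[[0,0,0.25],[0,0,0.25],[0,0,0.22],[0,0,0],[0,0,0],[0,0,0],[0,0,0],[0,0,-0.2],[0,0,-0.3],[0,0,-0.25],[-0.4,0,0],[-0.4,0,0]],"twist":[[0,0,0],[0,0,0],[0,0,0],[0,0,0],[0,0,0],[0,0,0],[0,0,0],[0,0,0],[0,0,0],[0,0,0],[0,0,0],[0,0,0]]}'
python3 - <<'E'
from h import *
from crop import crops
D={n:img(n) for n in('top','side')}
crops('pics/c2.png',[('top',(275,212,40)),('side',(262,218,48)),('top',(168,242,40)),('side',(180,185,48))],D)
E
python3 go.py 560.5 -16 110 1.83
```

```text
clock: 8.75
eef_pos: [485.3, 253.0, 113.2]
tool_rot: [3.14, -0.001, 1.833]
force: [-0.1, -0.8, 0.4]
width: 59.7
gripper_force: 0.0
twist [ 0.0003  0.001  -0.002 ] shift [-2.736  0.038  0.032]
8.85 [486.7 247.5 113.2] [3.141e+00 3.000e-03 1.824e+00] [ 1.  -2.   0.3] w 59.8 0.0 [-0.71  0.66  0.28  1.92 -0.3   0.6   0.02]
```

View pics/c2.png

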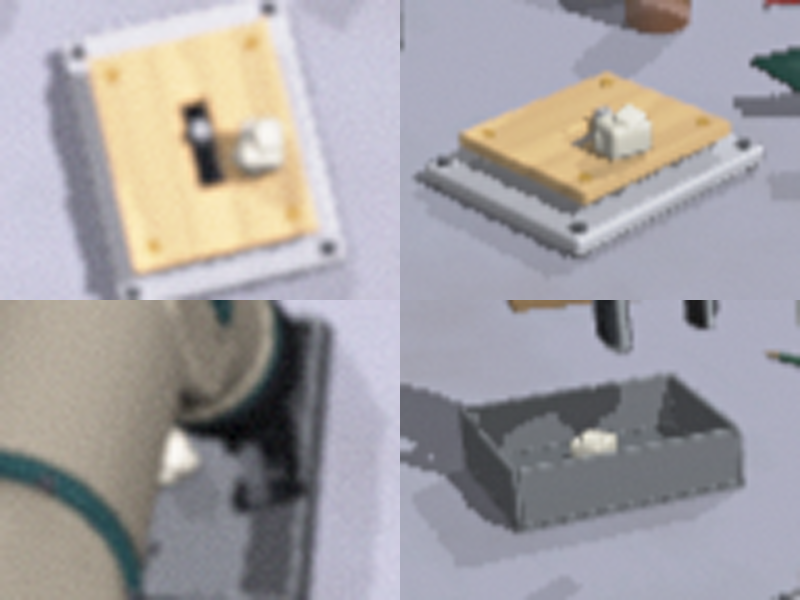

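The crop shows one lump in the bin at crop (595,445) and the other still on the bed at crop (262,143). The dowel tip is in the slot at (202,129).

```bash
python3 -m jog '{"claw":[1,1,1,1,1,1,1,1,1,1,1,1],"xyz":[[-0.4,0.005,0],[-0.4,0.005,0],[-0.4,0.005,0],[-0.4,0.005,0],[-0.4,0.005,0],[-0.4,0.005,0],[-0.2,0,0],[-0.1,0,0.1],[0,0,0.2],[0,0,0],[0,0,0],[0,0,0]],"twist":[[0,0,0],[0,0,0],[0,0,0],[0,0,0],[0,0,0],[0,0,0],[0,0,0],[0,0,0],[0,0,0],[0,0,0],[0,0,0],[0,0,0]]}'; python3 go.py 560 -17 37 1.83
```

```text
clock: 10.35
eef_pos: [557.6, -6.5, 82.9]
tool_rot: [3.141, 0.0, 1.832]
force: [-1.2, 0.8, -0.1]
width: 85.5
gripper_force: 0.0
twist [0.0003 0.     0.0005] shift [-0.108 -0.004  0.459]
10.35 [557.6  -6.5  82.9] [3.141 0.    1.832] [-1.2  0.8 -0.1] w 85.5 0.0 [-0.17  0.72  0.2   1.91 -0.26  0.54  0.47]
```

```bash
python3 -m jog '{"claw":[1,1,1,1,1,0,0,0,0,0,0,0],"xyz":[[-0.11,0,0],[0,0,0.15],[0,0,0.15],[0,0,0.15],[0,0,0],[0,0,0],[0,0,0],[0,0,0],[0,0,0],[0,0,-0.2],[0,0,-0.3],[0,0,-0.25]],"twist":[[0,0,0],[0,0,0],[0,0,0],[0,0,0],[0,0,0],[0,0,0],[0,0,0],[0,0,0],[0,0,0],[0,0,0],[0,0,0],[0,0,0]]}'; python3 go.py 467 284 110 1.83
```

```text
clock: 11.85
eef_pos: [560.0, -17.7, 113.2]
tool_rot: [3.141, 0.0, 1.831]
force: [-0.2, -0.4, -0.5]
width: 29.9
gripper_force: 59.3
twist [0.     0.     0.0002] shift [ 3.155 -0.126  0.032]
11.85 [560.  -17.7 113.2] [3.141 0.    1.831] [-0.2 -0.4 -0.5] w 29.9 59.3 [-0.16  0.67  0.22  1.88 -0.24  0.61  0.47]
```

```bash
python3 -m jog '{"claw":[0,0,0,0,0,0,0,0,0,0,0,0],"xyz":[[0.4,-0.016,0],[0.4,-0.016,0],[0.4,-0.016,0],[0.4,-0.016,0],[0.4,-0.016,0],[0.4,-0.016,0],[0.4,-0.016,0],[0.35,-0.016,0],[0,0,0],[0,0,0.25],[0,0,0.25],[0,0,0.22]],"twist":[[0,0,0],[0,0,0],[0,0,0],[0,0,0],[0,0,0],[0,0,0],[0,0,0],[0,0,0],[0,0,0],[0,0,0],[0,0,0],[0,0,0]]}';python3 -m jog '{"claw":[0,0.7,0.7,0.7,0.7,0.7,0.7,0.7,0.7,0.7,0.7,0.7],"xyz":[[0,0,0],[0,0,0],[0,0,0],[0,0,0],[0,0,-0.2],[0,0,-0.3],[0,0,-0.3],[0,0,-0.3],[-0.4,0,-0.1],[-0.4,0,0],[-0.4,0,0],[-0.4,0,0]],"twist":[[0,0,0],[0,0,0],[0,0,0],[0,0,0],[0,0,0],[0,0,0],[0,0,0],[0,0,0],[0,0,0],[0,0,0],[0,0,0],[0,0,0]]}'
python3 - <<'E'
from h import *
from crop import crops
D={n:img(n) for n in('top','side')}
crops('pics/c3.png',[('top',(168,242,40)),('side',(180,185,48)),('top',(388,256,40)),('side',(296,304,48))],D)
E
python3 go.py 444.5 -300 150 2.026;python3 go.py 444.5 -300 150 -1.116
```

```text
clock: 13.35
eef_pos: [467.0, 282.2, 39.6]
tool_rot: [-3.141, 0.001, 1.83]
force: [-0.4, 0.3, -1.1]
width: 30.0
gripper_force: 59.3
clock: 14.85
eef_pos: [508.2, 127.7, 160.9]
tool_rot: [3.141, -0.0, 1.831]
force: [0.0, 0.9, 0.5]
width: 60.3
gripper_force: 0.0
twist [ 0.0003  0.001  -0.0646] shift [-3.517 -2.442  0.111]
14.95 [509.2 123.2 161.1] [3.140e+00 3.000e-03 1.823e+00] [ 0.1  0.  -0.4] w 59.5 0.0 [-0.5   0.57  0.31  1.95 -0.26  0.67  0.22]
twist [ 1.500e-03 -5.000e-04  9.355e-01] shift [3.518 2.44  0.111]
14.95 [509.2 123.2 161.1] [3.140e+00 3.000e-03 1.823e+00] [ 0.1  0.  -0.4] w 59.5 0.0 [-0.5   0.57  0.31  1.95 -0.26  0.67  0.22]
```

View pics/c3.png

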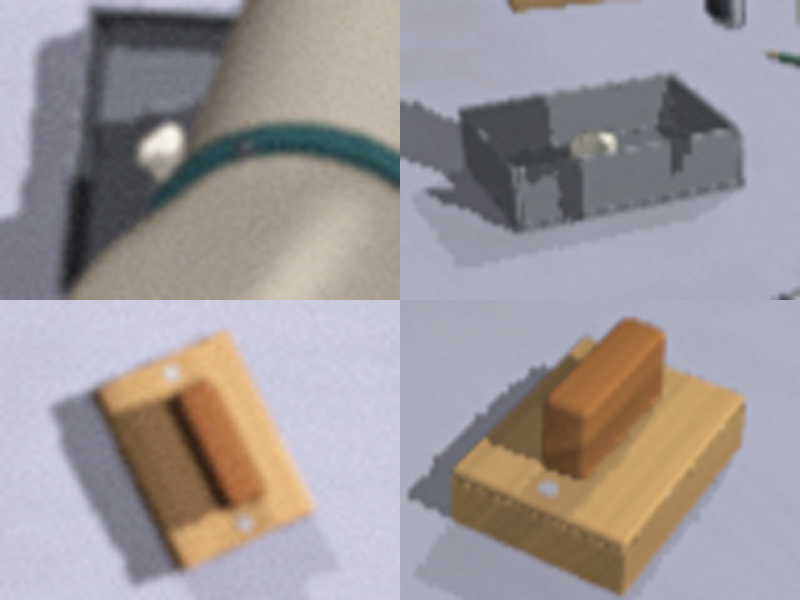

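```bash
python3 -m jog '{"claw":[1,1,1,1,1,1,1,1],"xyz":[[0,0,0],[0,0,0],[0,0,0],[0,0,0],[0,0,0],[0,0,0],[0,0,0],[0,0,0]],"twist":[[0,0,0.0544],[0,0,0.0544],[0,0,0.0544],[0,0,0.0544],[0,0,0.0544],[0,0,0.0544],[0,0,0.0544],[0,0,0.0544]]}'; python3 go.py 444.5 -300 130 0.455
```

```text
clock: 15.95
eef_pos: [507.6, 129.9, 160.6]
tool_rot: [-3.141, -0.001, 0.459]
force: [0.2, -0.0, -0.3]
width: 85.4
gripper_force: 0.0
twist [-0.0003 -0.0002  0.0013] shift [-2.456  3.584  0.306]
15.95 [507.6 129.9 160.6] [-3.141e+00 -1.000e-03  4.590e-01] [ 0.2 -0.  -0.3] w 85.4 0.0 [-0.75  0.65  0.7   1.95 -0.61  0.76 -0.81]
```

```bash
python3 -m jog '{"claw":[1,1,1,1,1,1,1,1,1,1,1,1],"xyz":[[-0.223,0.326,0],[-0.223,0.326,0],[-0.223,0.326,0],[-0.223,0.326,0],[-0.223,0.326,0],[-0.223,0.326,0],[-0.223,0.326,0],[-0.223,0.326,0],[-0.223,0.326,0],[-0.223,0.326,0.1],[-0.223,0.326,0.2],[0,0,0]],"twist":[[0,0,0],[0,0,0],[0,0,0],[0,0,0],[0,0,0],[0,0,0],[0,0,0],[0,0,0],[0,0,0],[0,0,0],[0,0,0],[0,0,0]]}'
python3 - <<'E'
from h import *
d=img('top')
for r in optics.boxes_of('top','lump_a'): print(r, at(d,r['rect'][0]+r['rect'][2]/2,r['rect'][1]+r['rect'][3]/2,16))
E
python3 go.py 444.5 -300 31 0.455
```

```text
clock: 17.45
eef_pos: [447.4, -304.3, 129.7]
tool_rot: [3.141, 0.002, 0.459]
force: [-0.7, 0.2, 0.7]
width: 85.5
gripper_force: 0.0
twist [-0.0004 -0.0001  0.0027] shift [-0.036 -0.027  0.992]
17.55 [ 448.9 -300.8  130.2] [-3.14  -0.     0.463] [ 0.1 -0.7 -0.4] w 85.3 0.0 [ 0.17  0.69  0.58  1.93 -0.58  0.7  -0.  ]
```

```bash
python3 -m jog '{"claw":[1,1,1,1,1,0,0,0,0,0,0,0],"xyz":[[-0.036,-0.027,0.2],[0,0,0.3],[0,0,0.3],[0,0,0.19],[0,0,0],[0,0,0],[0,0,0],[0,0,0],[0,0,0],[0,0,0],[0,0,0],[0,0,0]],"twist":[[0,0,0.002],[0,0,0],[0,0,0],[0,0,0],[0,0,0],[0,0,0],[0,0,0],[0,0,0],[0,0,0],[0,0,0],[0,0,0],[0,0,0]]}'
python3 - <<'E'
from h import *
from crop import crops
D={n:img(n) for n in('top','side')}
crops('pics/c4.png',[('top',(168,242,40)),('side',(180,185,48)),('top',(388,256,40)),('side',(296,304,48))],D)
E
python3 go.py 561.5 15 120 0.26
```

```text
clock: 19.05
eef_pos: [444.6, -300.8, 32.0]
tool_rot: [3.141, -0.001, 0.457]
force: [0.5, 0.3, 6.1]
width: 21.0
gripper_force: 60.8
twist [ 0.0001 -0.0003  0.0627] shift [ 1.941 -2.752 -0.88 ]
19.15 [ 444.6 -300.8   32. ] [ 3.141e+00 -1.000e-03  4.570e-01] [0.1 0.9 5.6] w 20.9 60.8 [ 0.27  0.83  0.43  1.99 -0.72  0.48  0.11]
```

View pics/c4.png

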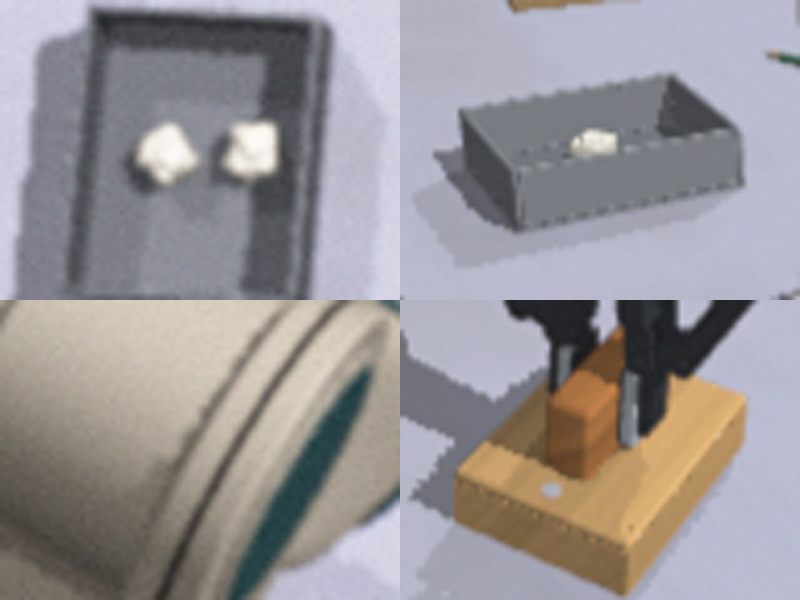

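The two lumps lie in the bin at crop (165,155) and (250,150), and the fingers hold the handle.

```bash
python3 -m jog '{"claw":[0,0,0,0,0,0,0,0,0,0,0,0],"xyz":[[0,0,-0.2],[0,0,-0.35],[0,0,-0.35],[0,0,0],[0,0,0],[0.23,-0.32,0],[0.23,-0.32,0],[0.23,-0.32,0],[0.23,-0.32,0],[0.23,-0.32,0],[0.23,-0.32,0],[0,0,0]],"twist":[[0,0,0],[0,0,0],[0,0,0],[0,0,0.031],[0,0,0.031],[0,0,0],[0,0,0],[0,0,0],[0,0,0],[0,0,0],[0,0,0],[0,0,0]]}'; python3 go.py 568 16 110 0.26
```

```text
clock: 20.65
eef_pos: [528.4, -74.8, 120.3]
tool_rot: [-3.139, 0.001, 0.269]
force: [-0.8, 0.2, -2.7]
width: 20.9
gripper_force: 59.7
twist [-0.001   0.0002  0.003 ] shift [ 0.616 -0.776  0.103]
20.65 [528.4 -74.8 120.3] [-3.139e+00  1.000e-03  2.690e-01] [-0.8  0.2 -2.7] w 20.9 59.7 [-0.33  0.72  0.67  1.96 -0.69  0.71 -0.53]
```

```bash
python3 -m jog '{"claw":[0,0,0,0,0,0,0,0,0],"xyz":[[0.2,-0.26,0],[0.2,-0.26,0],[0.2,-0.25,0],[0,0,0],[0,0,0],[0,0,0.1],[0,0,0.15],[0,0,0],[0,0,0]],"twist":[[0,0,0.003],[0,0,0],[0,0,0],[0,0,0],[0,0,0],[0,0,0],[0,0,0],[0,0,0],[0,0,0]]}'; python3 go.py 568 16 74 0.26
```

```text
clock: 21.78
eef_pos: [566.2, 9.7, 96.1]
tool_rot: [3.141, 0.0, 0.252]
force: [0.2, 0.6, -2.7]
width: 21.6
gripper_force: 59.7
twist [ 0.      0.0002 -0.0024] shift [ 0.034 -0.056  0.221]
21.775 [566.2   9.7  96.1] [3.141 0.    0.252] [ 0.2  0.6 -2.7] w 21.6 59.7 [-0.47  0.8   0.67  1.88 -0.74  0.72 -0.69]
```

```bash
python3 -m jog '{"claw":[0,0,0,0,0,0,0,0,0,0],"xyz":[[0.034,-0.056,0],[0,0,0],[0,0,0.1],[0,0,0.06],[0,0,0.03],[0,0,0.03],[0,0,0.03],[0,0,0.03],[0,0,0],[0,0,0]],"twist":[[0,0,0],[0,0,0],[0,0,0],[0,0,0],[0,0,0],[0,0,0],[0,0,0],[0,0,0],[0,0,0],[0,0,0]]}'; python3 go.py 568 16 74 0.26
```

```text
clock: 23.02
eef_pos: [568.2, 16.4, 68.3]
tool_rot: [-3.141, 0.0, 0.253]
force: [-0.4, 0.3, -3.4]
width: 21.1
gripper_force: 59.8
twist [-0.      0.     -0.0022] shift [-0.003  0.004 -0.057]
23.025 [568.2  16.4  68.3] [-3.141  0.     0.253] [-0.4  0.3 -3.4] w 21.1 59.8 [-0.46  0.84  0.63  1.89 -0.78  0.67 -0.67]
```

```bash
python3 -m jog '{"claw":[0,0,0,0,0,0,0,0],"xyz":[[0,0,0.02],[0,0,0.02],[0,0,0.02],[0,0,0.02],[0,0,0.02],[0,0,0.02],[0,0,0],[0,0,0]],"twist":[[0,0,0],[0,0,0],[0,0,0],[0,0,0],[0,0,0],[0,0,0],[0,0,0],[0,0,0]]}'; python3 go.py 568 16 56 0.26
```

```text
clock: 24.02
eef_pos: [568.3, 16.5, 56.9]
tool_rot: [-3.141, -0.0, 0.253]
force: [-3.4, 1.4, 6.1]
width: 21.2
gripper_force: 61.3
twist [-0.0002 -0.0002 -0.0022] shift [-0.004  0.004  0.009]
24.025 [568.3  16.5  56.9] [-3.141 -0.     0.253] [-3.4  1.4  6.1] w 21.2 61.3 [-0.45  0.85  0.61  1.89 -0.79  0.65 -0.66]
```

```bash
python3 -m jog '{"claw":[0,0,0,0,0],"xyz":[[0,0,0.01],[0,0,0.01],[0,0,0.01],[0,0,0],[0,0,0]],"twist":[[0,0,0],[0,0,0],[0,0,0],[0,0,0],[0,0,0]]}'
python3 - <<'E'
from h import *
from crop import crops
D={n:img(n) for n in('top','side')}
crops('pics/c5.png',[('top',(275,212,40)),('side',(262,210,48)),('top',(168,242,40)),('side',(180,185,48))],D)
E
python3 go.py 568 16 56 0.26
```

```text
clock: 24.65
eef_pos: [568.4, 16.4, 55.9]
tool_rot: [-3.14, -0.002, 0.253]
force: [-7.4, 2.0, 24.0]
width: 21.0
gripper_force: 63.5
twist [-0.0006 -0.0005 -0.0023] shift [-0.004  0.004 -0.001]
24.75 [568.3  16.5  55.9] [-3.14e+00 -2.00e-03  2.53e-01] [-6.2  2.5 23.4] w 20.8 63.5 [-0.45  0.85  0.61  1.9  -0.8   0.65 -0.66]
```

View pics/c5.png

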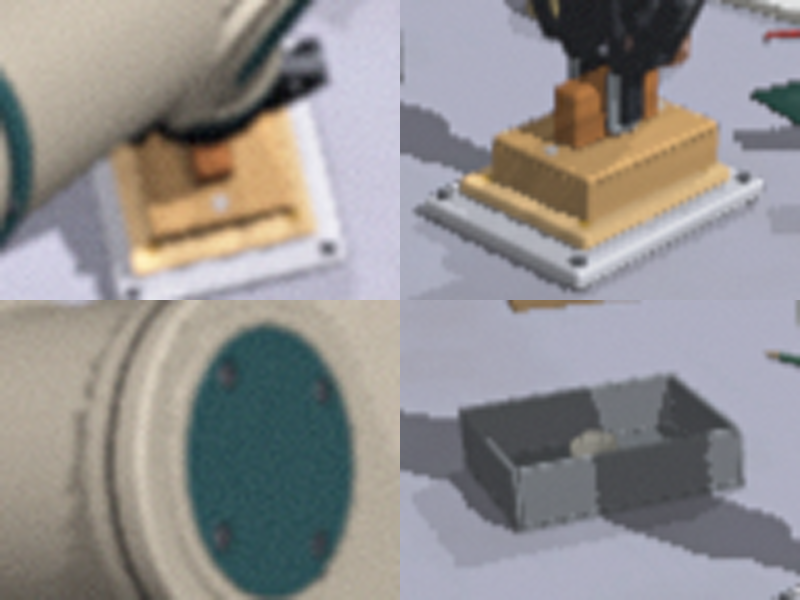

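The block sits flat on the lowered bed. The push jumped from 6 N to 24 N over the last millimetre, at the expected height (TCP 55.9, underside about 24 mm), so the bed is at its stop.

```bash
python3 -c "
from cell import order; print(order.finish_job())"
```

```text
the job is handed in; nothing more can be done
None
```

I put both lumps in the scrap bin, seated the cover block on the dowel and pressed the bed to its stop. I handed the job in still holding the block down with about 24 N; the hand-in returned no verdict.

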